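# Park the index plunger and draw out the test tray

## Task

The tray of the battery test fixture is locked under the contact head. Pull the sprung index plunger up by its T-handle and twist it counterclockwise into its rest notch so that it stays retracted by itself when you let go; then draw the tray by its bar handle, without slamming it, fully out against the end stop. The battery pack must stay lying in the tray, and the phone and the side cutters beside the fixture stay where they are.

Things in the scene. Friction and masses are not known exactly. Their poses are not given: they have to be found in the camera images.
- fixture: Battery test fixture, fixed to the worktop. Base plate 200 (x) x 320 (y) x 12 mm; origin: centre of its underside. z up; the tray slides along +y; the plunger is on the -x side, nearest the robot. Grey contact head over x -19..97, y -150..-50 mm, top z 85 mm. Plunger collar centred at x -65, y -25 mm, radius 26 mm, top z 91 mm. End stop at y 144 mm, 32 mm high.
- plunger_grip (a point): Centre of the plunger's T-handle: a black bar 70 mm long (this point's x axis), 14 mm thick (y), 22 mm tall (z) on an upright stem. Seated, it is 117 mm above the worktop and the bar lies along the fixture's x. Below the bar are 15 mm of free stem down to the collar.
- plunger_lift (a joint): Pull of the plunger, m: 0 = pin in the tray's hole (tray locked), 0.024 = upper end. A spring pulls it down with 7 to 12 N. Below 0.016 a cross lug sits in the collar's seat slot and cannot turn; from 0.017 up it passes over the low wall. Let down in the 4 mm deep rest notch it reads 0.012, the pin clear of the tray.
- plunger_turn (a joint): Twist of the plunger, rad, positive counterclockwise seen from above: about 0 (within 0.06) = in the seat slot, 1.05 = middle of the rest notch (the lug drops in from about 0.9 to 1.2; a tall wall stops it beyond, and another against turning the wrong way). Turns easily when pulled up.
- tray_handle (a point): Centre of the tray's bar handle: black bar 84 mm long along the fixture's x, 14 mm thick (y), 20 mm tall (z), on two posts at 32 mm either side, 107 mm above the worktop; free below down to 32 mm.
- tray (a joint): Travel of the tray along the fixture's +y, m: 0 = under the contact head (locked while the plunger is seated), 0.110 = against the end stop. Friction about 2.5 N; it stays where it is left.
- tray_nest (a point): Centre of the floor of the tray's nest, a pocket 60 (x) x 86 (y) mm with 12 mm high black walls, 32 mm above the worktop. Moves with the tray.
- battery_pack: Black battery pack, 45 x 69 x 17 mm, 0.11 kg, lying loose in the tray's nest under the contact head. Origin: centre of its underside.
- handheld: Black rugged phone, 69 x 152 x 16 mm, lying loose in front of the fixture; a bystander. Origin: centre of its underside.
- side_cutters: Side cutters, 134 mm long, lying loose at the fixture's -y end; a bystander. Origin: centre of underside.

How it is judged (in metres and radians):
On the way, in this order (a step that is already met when the one before it is completed fails the run):
1. the plunger rests retracted in its rest notch, let go, with the tray still under the head (value of joint plunger_lift between 0.0105 and 0.0145 m and value of joint plunger_turn between 0.8 and 1.25 rad and contact force between the fingers and plunger_turn below 0.3 N and value of joint tray below 0.01 m), for 0.3 s.
2. the tray is against its end stop (value of joint plunger_lift between 0.0105 and 0.0145 m and value of joint plunger_turn between 0.8 and 1.25 rad and value of joint tray above 0.105 m), for 0.2 s.
At the end, for the whole second after the job is handed in: The plunger rests in its rest notch by itself (lift 10.5 to 14.5 mm, twist 0.8 to 1.25 rad), the tray stands within 5 mm of its end stop, at rest, and the battery pack lies flat in the tray's nest (origin within 25 mm of the nest's centre, on its floor) (all of step 2 and z of battery_pack in the frame of tray_nest between -0.006 and 0.006 m and horizontal distance between battery_pack and tray_nest below 0.025 m and angle between battery_pack's own z axis and vertical below 0.12 rad and velocity of joint tray between -0.01 and 0.01 m/s and linear speed of battery_pack below 0.01 m/s); the robot touches nothing.
It fails at once if the tray is slammed (faster than 0.4 m/s) (velocity of joint tray above 0.4 m/s).
It fails at once if the battery pack is lifted or tipped out of the nest (z of battery_pack in the frame of tray_nest above 0.015 m or angle between battery_pack's own z axis and vertical above 0.4 rad).
It fails at once if the phone is shifted more than 30 mm (distance of handheld from where it was at the start of the episode above 0.03 m).
It fails at once if the side cutters are shifted more than 30 mm (distance of side_cutters from where it was at the start of the episode above 0.03 m).
It also fails if it takes over 45 s, if anything falls off the work surface, if the arm or the gripper's body presses on something with over 40 N, if the wrist force passes 120 N, or if a joint passes its speed limit or range.

## Robot

A 6-joint arm with a two-finger parallel gripper is mounted at the origin on a cart in front of the work surface, level with it; the furniture and walls round the work are solid. World frame = base frame: x ahead of the robot, y to its left, z up, the work surface at z = 0. Lengths are in m, angles in degrees, forces in N, time in s.
With the tool pointing down it reaches from about 0.25 to 0.725 m from the base axis. Payload 9.7 kg.
Tool frame: the origin (TCP) lies at the very end of the fingers, on their centre line; the grasp point (between the pads) lies 19 mm behind it; z points along the fingers, y is the line along which they close (so a half turn about z gives the same grasp; the last joint's range is limited). The gripper opens to 85 mm and grips with 20 to 120 N. Pads are 22 mm wide; open, the fingers measure 114 mm over their backs; the gripper's body (76 mm by 85 mm) begins 54 mm behind the grasp point. The pads swing forward as they close: fully open they stand 13 mm farther back than shut.
Start: joints at [-64.4, 4.979, 10.078, 95.1, 0, 90], TCP at [0.238, -0.496, 0.231] pointing down, gripper open.
Joint ranges: [-179.16, 179.16], [-48.56, 103.87], [-65.8, 70.77], [-126.05, 130.52], [-82.76, 87.17], [-180, 180]. Speed limits (degrees/s): [127.2, 127.2, 147.25, 180, 180, 180].

## Interface

Orientations are given as [roll, pitch, yaw] about the fixed x, y, z axes, in that order (R = Rz(yaw) Ry(pitch) Rx(roll)).
In Python, from workcell import bot gives the robot as it stands.
- The arm moves only by the tool arm_command, never from a script. Its argument "series" is a list of rows, each a list of 4 numbers: the shift along the tool's x, y, z in m, then the turn about the tool's z in rad. A call has exactly 5 rows; each row is the pose to reach, as a shift and turn from the pose commanded when the call began, along the tool's axes at that moment; what a row does not reach only later rows make up. A row lasts 1/10 s, in which the tool goes at most 50 mm and 8.59 degrees, less where a joint would pass 70% of its speed; a pose out of reach is approached as far as the arm can. A call with a gripper value outside its range is refused whole. "hand" is the finger opening in m, from 0 to 0.0854, set as the call begins (left out, the last holds). The fingers move at their own pace and stop on an object; "grip_force" is the grip in N (left out, the last holds). Time passes only in rows, so rows that repeat a pose let the fingers close, or fill a call up. It gives the time, the measured TCP pose, the force, the opening and the grip force at its end, in the units of the state.
- bot.get_obs(): the state, without advancing time (a new reading comes with each control period).
- bot.camera(name): name is "scene" or "side" or "wrist"; returns a dict with "color" (420x560x3 uint8, blue, green, red), "camera_matrix" (3x3 intrinsics, pixels), "xyz" and "orientation" of the camera in the world; the wrist camera has in their place "T_tool_cam" (4x4, takes a point from camera to tool coordinates, whose origin is the TCP and whose axes are the flange's). Camera axes: x right, y up, looking along -z (the intrinsics and any distortion apply to the point x, -y, -z); pixel columns grow to the right and rows downward; lengths in m; the calibration is good to about 2 mm. A picture is of the moment at which its call begins: read the wrist's pose just before it. There is no depth.
- bot.job_done(): hands the job in; it is judged then, once.
Trained networks look in the newest picture that a camera, given by its name, has taken for a name from the list of things; names that differ only in an ending like _2 or _b are one class to them, and where a whole thing is asked for, a point or a joint stands for the part that bears it (a point fixed in the world has none). Each returns a list of dicts, best first, with "confidence" (0 to 1); they miss things now and then, are a little off and sometimes report something else, mostly with a low value. They report only what shows in the picture. A call takes as long as a camera call.
- bot.find_in(camera, target): "location" ([column, row] in pixels, amid what is visible of it).
- bot.mark_of(camera, target): "location" ([column, row] in pixels: a listed point, or the origin of a listed thing).
The state is a dict: "time": time; "q": joint angles; "qd": joint speeds; "joint_efforts": joint torques, N m; "ee_pos": TCP position; "tcp_rot": TCP orientation; "wrist_force": force on the tool from outside, world axes, zero at the start; "torque": the same for the moment, N m; "opening": finger opening in m; "grasp_force": force on a finger pad.
Only numpy, scipy, OpenCV 4.12 (cv2) and the standard library are available. Lean on these libraries where they do the work, as an engineer would, in place of code of your own. Each camera call takes 0.05 s, during which the arm holds its last target. There are 200 camera calls.

## Working session

There is one attempt and no reset: what is moved stays moved. The work goes in short steps, Python scripts to look and compute and a tool call to move; the robot and the scene stay as the last step left them, time stands still between calls to the robot, and variables do not carry over. Pictures are saved under pics/ and viewed, at most 10 in all, crops included, and the job is handed in when it is done.

Besides the shell and the picture viewer there is one more tool, called after ">>>" by a JSON object that holds its "method" and its "body", one argument or row to a line. arm_command: Moves the arm, as the interface text tells. Its arguments: {"type":"object","properties":{"series":{"type":"array"},"hand":{"type":"number"},"grip_force":{"type":"number"}},"required":["series"]}

```bash
mkdir -p pics; cat > h.py <<'E'
import numpy as np, cv2
from scipy.spatial.transform import Rotation as R
from workcell import bot
def cam(name):
    o=bot.get_obs(); c=bot.camera(name)
    if 'T_tool_cam' in c:
        T=np.eye(4); T[:3,:3]=R.from_euler('xyz',o['tcp_rot'],degrees=True).as_matrix(); T[:3,3]=o['ee_pos']; T=T@np.array(c['T_tool_cam'])
    else:
        T=np.eye(4); ori=np.array(c['orientation'])
        T[:3,:3]=ori if ori.shape==(3,3) else R.from_euler('xyz',ori,degrees=True).as_matrix(); T[:3,3]=c['xyz']
    return c,T
def onz(c,T,px,z):
    K=np.array(c['camera_matrix']); d=np.linalg.solve(K,[px[0],px[1],1.]); d=T[:3,:3]@(d*[1,-1,-1])
    return T[:3,3]+d*(z-T[2,3])/d[2]
E
python3 - <<'E'
from h import *
print(bot.get_obs())
Z=dict(fixture=0,plunger_grip=.117,tray_handle=.107,tray_nest=.032,handheld=0,side_cutters=0,battery_pack=.032)
ims=[]
for n in ('scene','side','wrist'):
    c,T=cam(n); ims.append(c['color']); print(n,c.get('orientation'),[k for k in c], T[:3,3].round(3))
    for t,z in Z.items():
        for r in bot.mark_of(n,t)[:2]: print(t,np.round(r['confidence'],2),np.round(r['location']),onz(c,T,r['location'],z).round(4))
    cv2.imwrite(f'pics/{n}0.png',c['color'])
E
```

```text
{'time': 0.0, 'q': array([-6.44007298e+01,  5.00947463e+00,  1.00353651e+01,  9.50984149e+01,
       -4.76735145e-04,  9.00016938e+01]), 'qd': array([-0.00433704, -0.04077292,  0.14378853,  0.04057064, -0.02375337,
        0.00544274]), 'joint_efforts': array([-1.45513523e-04, -5.20381308e+01,  4.64808047e+01,  1.61599758e-02,
       -2.91607898e-05,  1.10323919e-05]), 'ee_pos': array([ 0.23754481, -0.49581595,  0.23060681]), 'tcp_rot': array([-1.79927476e+02,  4.78878719e-04,  2.55975771e+01]), 'wrist_force': array([-0.75156811,  0.21855582, -0.24250283]), 'torque': array([ 0.02872371, -0.04172723, -0.0278175 ]), 'grasp_force': 0.0, 'opening': 0.08527915585102147}
scene [  39.55091506    0.83901874 -148.3356263 ] ['color', 'camera_matrix', 'xyz', 'orientation'] [0.249 0.393 0.757]
fixture 0.98 [245. 259.] [0.5803 0.0016 0.    ]
plunger_grip 0.77 [282. 228.] [ 0.5099 -0.0237  0.117 ]
tray_handle 0.58 [225. 224.] [0.606  0.0152 0.107 ]
tray_nest 0.88 [254. 213.] [ 0.6129 -0.0823  0.032 ]
tray_nest 0.7 [282. 182.] [ 0.6103 -0.1837  0.032 ]
handheld 0.57 [321. 286.] [ 0.4251 -0.0215  0.    ]
side_cutters 0.61 [279. 183.] [ 0.6292 -0.2038  0.    ]
battery_pack 0.69 [255. 214.] [ 0.6106 -0.0828  0.032 ]
side [  57.15445369   -0.63587346 -173.63702715] ['color', 'camera_matrix', 'xyz', 'orientation'] [0.441 0.633 0.554]
fixture 0.65 [240. 270.] [0.5749 0.0056 0.    ]
plunger_grip 0.67 [277. 210.] [ 0.5138 -0.0184  0.117 ]
tray_handle 0.6 [214. 216.] [ 6.152e-01 -2.000e-04  1.070e-01]
tray_nest 0.86 [231. 224.] [ 0.608  -0.0853  0.032 ]
tray_nest 0.32 [332. 267.] [0.4175 0.0133 0.032 ]
handheld 0.62 [329. 264.] [ 0.4213 -0.0309  0.    ]
battery_pack 0.75 [231. 230.] [ 0.6046 -0.0677  0.032 ]
wrist None ['color', 'camera_matrix', 'T_tool_cam'] [ 0.315 -0.459  0.373]
```

View pics/scene0.png

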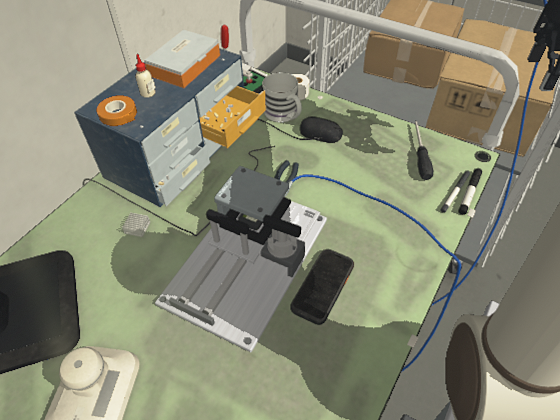

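View pics/side0.png

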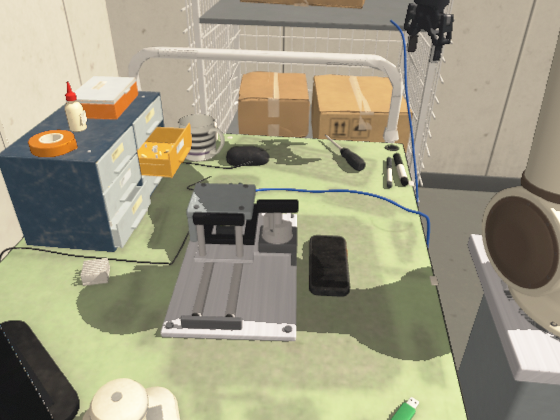

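The pictures show the fixture lying roughly along world x and y, with the T-handle at about (282,228) in scene and (277,207) in side. The tray handle is at (225,224) in scene and (218,219) in side. The phone lies on the robot side, and the cutters are behind the head. I'll take the yaw from the base corners.

```bash
python3 - <<'E'
from h import *
P={'scene':[((157,302),.1,.16,.012),((253,348),-.1,.16,.012),((327,215),-.1,-.16,.012),((282,228),-.065,-.025,.117)],'side':[((163,333),.1,.16,.012),((297,337),-.1,.16,.012),((277,207),-.065,-.025,.117)]}
A=[];B=[]
for n in P:
    c,T=cam(n)
    for px,x,y,z in P[n]:
        w=onz(c,T,px,z); print(n,x,y,w.round(4)); A.append((x,y)); B.append(w[:2])
    for px in ([(208,212),(262,236),(265,215),(302,239)] if n=='scene' else [(194,219),(245,219),(257,206),(299,206)]): print('  ',onz(c,T,px,.11).round(3))
A=np.array(A);B=np.array(B);a=A-A.mean(0);b=B-B.mean(0)
th=np.arctan2((a[:,0]*b[:,1]-a[:,1]*b[:,0]).sum(),(a*b).sum()); Rm=np.array([[np.cos(th),-np.sin(th)],[np.sin(th),np.cos(th)]])
t=B.mean(0)-Rm@A.mean(0); print('yaw',np.degrees(th),'origin',t, 'res',(A@Rm.T+t-B).round(4).tolist(), 'plunger',Rm@[-.065,-.025]+t)
E
```

```text
scene 0.1 0.16 [0.6588 0.1662 0.012 ]
scene -0.1 0.16 [0.4637 0.1484 0.012 ]
scene -0.1 -0.16 [ 0.4922 -0.1687  0.012 ]
scene -0.065 -0.025 [ 0.511  -0.0238  0.117 ]
   [0.647 0.009 0.11 ]
   [0.534 0.004 0.11 ]
   [ 0.555 -0.038  0.11 ]
   [ 0.472 -0.026  0.11 ]
side 0.1 0.16 [0.6586 0.1692 0.012 ]
side -0.1 0.16 [0.4635 0.153  0.012 ]
side -0.065 -0.025 [ 0.5145 -0.0262  0.117 ]
   [0.645 0.015 0.11 ]
   [0.563 0.005 0.11 ]
   [ 0.55  -0.035  0.11 ]
   [ 0.479 -0.045  0.11 ]
yaw 5.140870844789053 origin [0.57568616 0.00149211] res [[0.0021, 0.0036], [-0.0019, 0.0035], [-0.0017, 0.0019], [0.0022, -0.0054], [0.0024, 0.0006], [-0.0017, -0.0011], [-0.0013, -0.0031]] plunger [ 0.51318775 -0.02923163]
```

```bash
python3 - <<'E'
from h import *
o=bot.get_obs()
rays=[]
for n,foot,top in (('scene',(492,157),(500,45)),('side',(393,147),(390,62))):
    c,T=cam(n); print(n,'foot',onz(c,T,foot,0).round(3))
    q=T[:3,:3].T@(o['ee_pos']-T[:3,3]); print('tcp px',(np.array(c['camera_matrix'])@(q*[1,-1,-1])/-q[2]).round(0))
    d=onz(c,T,top,0)-T[:3,3]; rays.append((T[:3,3],d/np.linalg.norm(d)))
(p,a),(r,b)=rays
s=np.linalg.lstsq(np.c_[a,-b],r-p,rcond=None)[0]; print('arch corner',p+a*s[0],r+b*s[1])
c,T=cam('wrist'); print(np.round(c['T_tool_cam'],3))
E
```

```text
scene foot [ 0.251 -0.526  0.   ]
tcp px [536.  80.   1.]
side foot [ 0.267 -0.525  0.   ]
tcp px [421.  62.   1.]
arch corner [ 0.32807728 -0.58542511  0.22985749] [ 0.29810768 -0.57509208  0.20620645]
[[-0.     0.945  0.327  0.086]
 [ 1.     0.     0.     0.   ]
 [ 0.     0.327 -0.945 -0.142]
 [ 0.     0.     0.     1.   ]]
```

>>> {"method": "arm_command", "body": {
  "series": [
    [0.037, -0.025, 0, 0],
    [0.075, -0.05, 0, 0],
    [0.112, -0.075, 0, 0],
    [0.15, -0.1, 0, 0],
    [0.188, -0.126, 0, 0]
  ],
  "hand": 0.06
}}

```text
time: 1.95
ee_pos: [0.3533, -0.2996, 0.2314]
tcp_rot: [180.0, -0.0, 25.6]
wrist_force: [1.3, -0.4, -0.6]
opening: 0.0598
grasp_force: 0.0
```

>>> {"method": "arm_command", "body": {
  "series": [
    [0.037, -0.025, 0, 0],
    [0.075, -0.05, 0, 0],
    [0.112, -0.075, 0, 0],
    [0.15, -0.1, 0, 0],
    [0.188, -0.126, 0, 0]
  ]
}}

```text
time: 2.45
ee_pos: [0.4685, -0.1046, 0.2315]
tcp_rot: [180.0, -0.0, 25.6]
wrist_force: [0.2, -1.1, -0.3]
opening: 0.0599
grasp_force: 0.0
```

>>> {"method": "arm_command", "body": {
  "series": [
    [0.037, -0.025, 0, 0.12],
    [0.075, -0.051, 0, 0.24],
    [0.075, -0.051, 0, 0.358],
    [0.075, -0.051, 0, 0.358],
    [0.075, -0.051, 0, 0.358]
  ]
}}

```text
time: 2.95
ee_pos: [0.5133, -0.0281, 0.2313]
tcp_rot: [180.0, 0.0, 5.3]
wrist_force: [-0.9, -0.3, 0.5]
opening: 0.0597
grasp_force: 0.0
```

```bash
python3 - <<'E'
from h import *
o=bot.get_obs(); print(o['ee_pos'],o['tcp_rot'],o['opening'])
c,T=cam('wrist'); cv2.imwrite('pics/wrist1.png',c['color'])
for t,z in dict(plunger_grip=.117,tray_handle=.107,tray_nest=.032,fixture=0).items():
    for r in bot.mark_of('wrist',t)[:2]: print(t,round(r['confidence'],2),np.round(r['location']),onz(c,T,r['location'],z).round(4))
E
```

```text
[ 0.5132718  -0.02812487  0.2313193 ] [1.79990789e+02 8.01477762e-03 5.28055257e+00] 0.05972517372428667
plunger_grip 0.58 [278. 202.] [ 0.5157 -0.0295  0.117 ]
tray_handle 0.97 [239.  70.] [0.6078 0.0066 0.107 ]
fixture 0.7 [254. 106.] [5.786e-01 5.000e-04 0.000e+00]
```

View pics/wrist1.png

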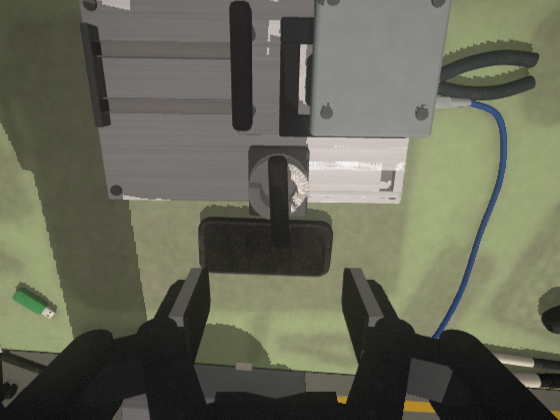

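The T-handle centre is at (278,202), between the fingers and aligned to within 1°. I'm descending and gripping.

>>> {"method": "arm_command", "body": {
  "series": [
    [0.002, 0.001, 0.04, 0.01],
    [0.002, 0.001, 0.08, 0.01],
    [0.002, 0.001, 0.11, 0.01],
    [0.002, 0.001, 0.125, 0.01],
    [0.002, 0.001, 0.132, 0.01]
  ]
}}

```text
time: 3.7
ee_pos: [0.515, -0.029, 0.0983]
tcp_rot: [-180.0, 0.1, 4.5]
wrist_force: [0.4, -0.5, 0.7]
opening: 0.0603
grasp_force: 0.0
```

>>> {"method": "arm_command", "body": {
  "series": [
    [0, 0, 0, 0],
    [0, 0, 0, 0],
    [0, 0, 0, 0],
    [0, 0, 0, 0],
    [0, 0, 0, 0]
  ],
  "hand": 0.0,
  "grip_force": 60
}}

```text
time: 4.2
ee_pos: [0.5165, -0.0295, 0.101]
tcp_rot: [179.9, -0.2, 4.5]
wrist_force: [0.8, -4.6, 4.8]
opening: 0.0129
grasp_force: 58.5
```

```bash
python3 - <<'E'
from h import *
o=bot.get_obs(); print(o['ee_pos'],o['tcp_rot'],o['opening'],o['grasp_force'],o['wrist_force'],o['torque'])
c,T=cam('side'); cv2.imwrite('pics/side2.png',cv2.resize(c['color'][120:300,170:410],None,fx=3,fy=3))
E
```

```text
[ 0.51650242 -0.0295185   0.1010328 ] [ 1.79877070e+02 -1.55654630e-01  4.49047534e+00] 0.012900202207725066 58.53262335062027 [ 0.76571142 -4.56070766  4.80475966] [-1.111781    0.05940108  0.04623441]
```

View pics/side2.png

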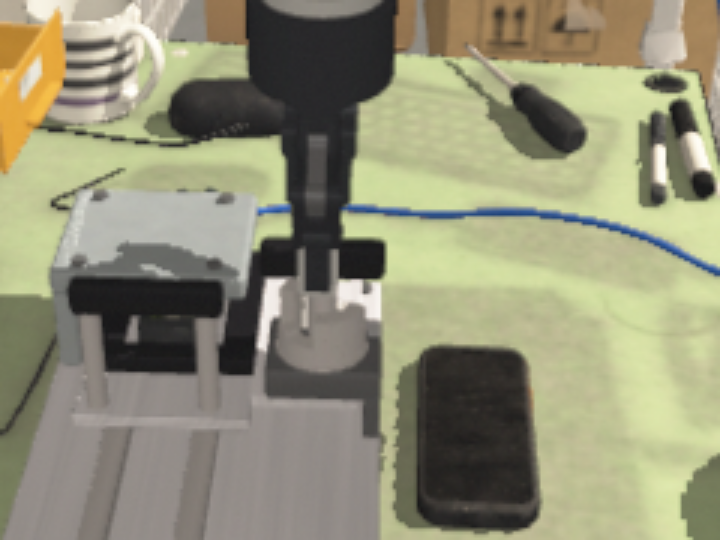

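Gripped: the bar sits centred between the pads, with an opening of 13 mm. Next I lift.

>>> {"method": "arm_command", "body": {
  "series": [
    [0, 0, -0.006, 0],
    [0, 0, -0.012, 0],
    [0, 0, -0.018, 0],
    [0, 0, -0.023, 0],
    [0, 0, -0.023, 0]
  ]
}}

```text
time: 4.75
ee_pos: [0.5161, -0.0295, 0.1223]
tcp_rot: [179.9, -0.0, 4.5]
wrist_force: [4.9, -5.3, -10.9]
opening: 0.0132
grasp_force: 58.3
```

>>> {"method": "arm_command", "body": {
  "series": [
    [0, 0, 0, -0.13],
    [0, 0, 0, -0.26],
    [0, 0, 0, -0.39],
    [0, 0, 0, -0.52],
    [0, 0, 0, -0.65]
  ]
}}

```text
time: 5.25
ee_pos: [0.5156, -0.0287, 0.1214]
tcp_rot: [-180.0, 0.0, 42.1]
wrist_force: [3.3, -0.6, -11.4]
opening: 0.0132
grasp_force: 58.4
```

>>> {"method": "arm_command", "body": {
  "series": [
    [0, 0, 0, -0.13],
    [0, 0, 0, -0.26],
    [0, 0, 0, -0.36],
    [0, 0, 0, -0.4],
    [0, 0, 0, -0.4]
  ]
}}

```text
time: 5.75
ee_pos: [0.5151, -0.0284, 0.1213]
tcp_rot: [-179.9, 0.0, 64.7]
wrist_force: [0.3, 0.9, -11.0]
opening: 0.0136
grasp_force: 58.6
```

```bash
python3 - <<'E'
from h import *
o=bot.get_obs(); print(o['ee_pos'],o['tcp_rot'],o['opening'],o['grasp_force'],o['wrist_force'],o['torque'])
c,T=cam('side'); cv2.imwrite('pics/side3.png',cv2.resize(c['color'][120:300,170:410],None,fx=3,fy=3))
E
```

```text
[ 0.51513621 -0.02843876  0.12133924] [-1.79895127e+02  1.29594857e-02  6.47160858e+01] 0.01356791916215557 58.60348999500275 [  0.30624644   0.934042   -11.02908273] [ 0.26531443 -0.30361756  0.04991175]
```

View pics/side3.png

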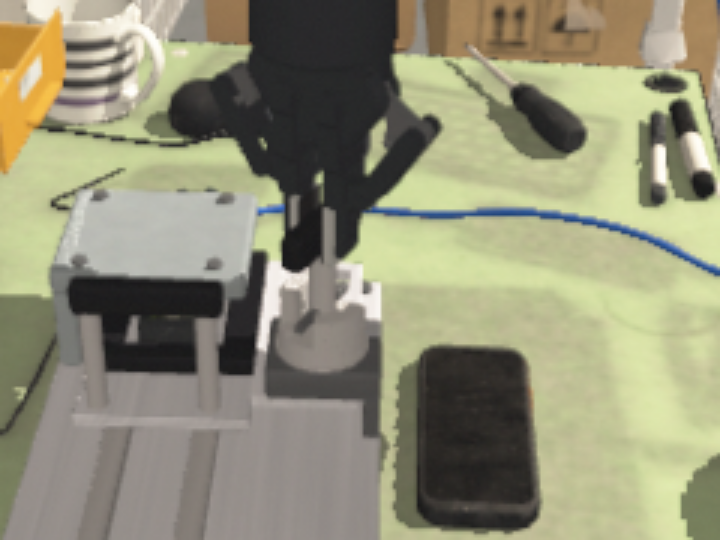

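The bar has turned 60° and the lug is over the notch. Now I lower it about 9 mm.

>>> {"method": "arm_command", "body": {
  "series": [
    [0, 0, 0.003, 0],
    [0, 0, 0.006, 0],
    [0, 0, 0.009, 0],
    [0, 0, 0.009, 0],
    [0, 0, 0.009, 0]
  ]
}}

```text
time: 6.3
ee_pos: [0.5154, -0.0286, 0.1132]
tcp_rot: [-180.0, -0.0, 64.7]
wrist_force: [-2.7, 3.3, -8.1]
opening: 0.013
grasp_force: 58.8
```

>>> {"method": "arm_command", "body": {
  "series": [
    [0, 0, 0.001, 0],
    [0, 0, 0.002, 0],
    [0, 0, 0.002, 0],
    [0, 0, 0.002, 0],
    [0, 0, 0.002, 0]
  ]
}}

```text
time: 6.8
ee_pos: [0.5155, -0.0285, 0.1131]
tcp_rot: [179.9, -0.0, 64.7]
wrist_force: [-7.0, 3.2, 4.6]
opening: 0.0133
grasp_force: 61.0
```

It's down on the notch floor. Releasing and going up.

>>> {"method": "arm_command", "body": {
  "series": [
    [0, 0, 0, 0],
    [0, 0, 0, 0],
    [0, 0, 0, 0],
    [0, 0, 0, 0],
    [0, 0, 0, 0]
  ],
  "hand": 0.045,
  "grip_force": 40
}}

```text
time: 7.3
ee_pos: [0.5157, -0.0288, 0.1114]
tcp_rot: [180.0, 0.0, 64.7]
wrist_force: [0.4, -0.0, 1.2]
opening: 0.0449
grasp_force: 0.0
```

>>> {"method": "arm_command", "body": {
  "series": [
    [0, 0, -0.025, 0],
    [0, 0, -0.06, 0],
    [0, 0, -0.1, 0],
    [0, 0, -0.12, 0],
    [0, 0, -0.12, 0]
  ]
}}

```text
time: 7.8
ee_pos: [0.5167, -0.0288, 0.2346]
tcp_rot: [179.7, -0.1, 64.7]
wrist_force: [-0.5, -0.5, 0.2]
opening: 0.045
grasp_force: 0.0
```

>>> {"method": "arm_command", "body": {
  "series": [
    [0, 0, 0, 0.14],
    [0, 0, 0, 0.28],
    [0, 0, 0, 0.42],
    [0, 0, 0, 0.56],
    [0, 0, 0, 0.7]
  ]
}}

```text
time: 8.3
ee_pos: [0.5153, -0.0287, 0.2301]
tcp_rot: [-180.0, 0.1, 24.2]
wrist_force: [-0.1, -0.4, -0.2]
opening: 0.0449
grasp_force: 0.0
```

>>> {"method": "arm_command", "body": {
  "series": [
    [0, 0, 0, 0.14],
    [0, 0, 0, 0.28],
    [0, 0, 0, 0.35],
    [0, 0, 0, 0.35],
    [0, 0, 0, 0.35]
  ]
}}

```text
time: 8.8
ee_pos: [0.5154, -0.0287, 0.2305]
tcp_rot: [-180.0, 0.1, 4.6]
wrist_force: [-0.3, -0.6, -0.2]
opening: 0.0451
grasp_force: 0.0
```

```bash
python3 - <<'E'
from h import *
o=bot.get_obs(); print(o['ee_pos'],o['tcp_rot'],o['opening'])
c,T=cam('wrist'); cv2.imwrite('pics/wrist4.png',c['color'])
for t,z in dict(plunger_grip=.129,tray_handle=.107,handheld=0).items():
    for r in bot.mark_of('wrist',t)[:2]: print(t,round(r['confidence'],2),np.round(r['location']),onz(c,T,r['location'],z).round(4))
E
```

```text
[ 0.51536272 -0.02871414  0.2305235 ] [-1.79993704e+02  5.70124969e-02  4.64420888e+00] 0.04514735870497498
plunger_grip 0.83 [278. 207.] [ 0.5176 -0.0298  0.129 ]
tray_handle 0.65 [238.  74.] [0.6071 0.0058 0.107 ]
handheld 0.82 [268. 246.] [ 0.424  -0.0267 -0.    ]
```

View pics/wrist4.png

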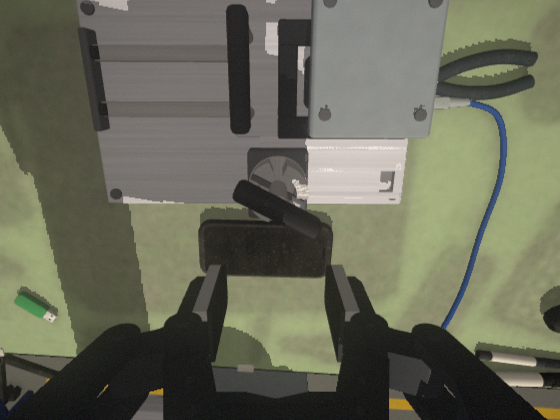

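The T-handle stands in the notch, turned about 62°, with its ends at (238,187) and (318,228). The tray handle is at (238,72) and the tray has not moved. Going to the tray handle.

>>> {"method": "arm_command", "body": {
  "series": [
    [0.04, -0.012, 0, 0],
    [0.08, -0.024, 0, 0],
    [0.094, -0.027, 0.02, 0],
    [0.094, -0.027, 0.06, 0],
    [0.094, -0.027, 0.09, 0]
  ]
}}

```text
time: 9.5
ee_pos: [0.6072, 0.0059, 0.1387]
tcp_rot: [-180.0, 0.1, 4.6]
wrist_force: [0.3, -0.2, 0.1]
opening: 0.0453
grasp_force: 0.0
```

>>> {"method": "arm_command", "body": {
  "series": [
    [0, 0, 0.025, 0],
    [0, 0, 0.042, 0],
    [0, 0, 0.052, 0],
    [0, 0, 0.052, 0],
    [0, 0, 0.052, 0]
  ]
}}

```text
time: 10.0
ee_pos: [0.6075, 0.0056, 0.0901]
tcp_rot: [180.0, -0.1, 4.5]
wrist_force: [-0.5, -0.2, 0.4]
opening: 0.0448
grasp_force: 0.0
```

>>> {"method": "arm_command", "body": {
  "series": [
    [0, 0, 0, 0],
    [0, 0, 0, 0],
    [0, 0, 0, 0],
    [0, 0, 0, 0],
    [0, 0, 0, 0]
  ],
  "hand": 0.0
}}

```text
time: 10.5
ee_pos: [0.6077, 0.0055, 0.0904]
tcp_rot: [180.0, -0.1, 4.5]
wrist_force: [-0.0, -0.5, 6.6]
opening: 0.0133
grasp_force: 40.2
```

>>> {"method": "arm_command", "body": {
  "series": [
    [0, -0.005, 0, 0],
    [0, -0.013, 0, 0],
    [0, -0.023, 0, 0],
    [0, -0.033, 0, 0],
    [0, -0.043, 0, 0]
  ]
}}

```text
time: 11.0
ee_pos: [0.6044, 0.0476, 0.0904]
tcp_rot: [180.0, -0.1, 4.5]
wrist_force: [0.6, -3.3, 6.2]
opening: 0.0136
grasp_force: 40.2
```

>>> {"method": "arm_command", "body": {
  "series": [
    [0, -0.01, 0, 0],
    [0, -0.02, 0, 0],
    [0, -0.03, 0, 0],
    [0, -0.04, 0, 0],
    [0, -0.05, 0, 0]
  ]
}}

```text
time: 11.5
ee_pos: [0.6024, 0.075, 0.0905]
tcp_rot: [-179.1, -0.0, 6.7]
wrist_force: [5.3, -3.7, -1.3]
opening: 0.0132
grasp_force: 50.9
```

>>> {"method": "arm_command", "body": {
  "series": [
    [0, -0.006, 0, 0],
    [0, -0.011, 0, 0],
    [0, -0.015, 0, 0],
    [0, -0.018, 0, 0],
    [0, -0.018, 0, 0]
  ]
}}

```text
time: 12.0
ee_pos: [0.6016, 0.0853, 0.0904]
tcp_rot: [-178.7, -0.0, 7.5]
wrist_force: [-0.1, -2.0, 4.9]
opening: 0.0131
grasp_force: 59.3
```

The pull stalled about 30 mm short and the wrist is twisting, so something is blocking. I'll look.

```bash
python3 - <<'E'
from h import *
o=bot.get_obs(); print({k:np.round(v,2) for k,v in o.items()})
a=cam('scene')[0]['color'];b=cam('side')[0]['color']
cv2.imwrite('pics/both5.png',cv2.resize(np.hstack([a[:360,60:450],b[:360,0:400]]),None,fx=1.0,fy=1.0))
E
```

```text
{'time': np.float64(12.0), 'q': array([  7.47,  12.33,   2.75,  80.37,   1.28, 180.  ]), 'qd': array([-0.03,  0.02, -0.1 ,  0.07,  0.09,  0.09]), 'joint_efforts': array([  1.75, -57.19,  44.65,  -0.46,   0.78,  -0.94]), 'ee_pos': array([0.6 , 0.09, 0.09]), 'tcp_rot': array([-1.7872e+02, -5.0000e-02,  7.4700e+00]), 'wrist_force': array([-0.1 , -1.98,  4.9 ]), 'torque': array([-0.69,  0.03, -1.08]), 'grasp_force': np.float64(59.31), 'opening': np.float64(0.01)}
```

View pics/both5.png

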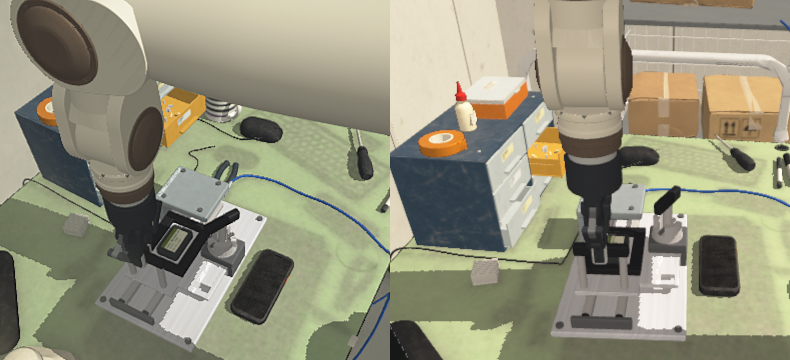

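Joint 6 is at its 180° limit, because yaw must stay at or above q1. I'll let go, go up, turn the tool counterclockwise away from the limit, then come back down with the bar loosely between the fingers and pull the rest.

>>> {"method": "arm_command", "body": {
  "series": [
    [0, 0, 0, 0],
    [0, 0, 0, 0],
    [0, 0, 0, 0],
    [0, 0, 0, 0],
    [0, 0, 0, 0]
  ],
  "hand": 0.045
}}

```text
time: 12.6
ee_pos: [0.6012, 0.0856, 0.0895]
tcp_rot: [-178.7, 0.0, 7.5]
wrist_force: [0.2, -0.8, -0.0]
opening: 0.0451
grasp_force: 0.0
```

>>> {"method": "arm_command", "body": {
  "series": [
    [0, 0, -0.01, 0],
    [0, 0, -0.03, 0],
    [0, 0, -0.05, 0],
    [0, 0, -0.06, 0],
    [0, 0, -0.06, 0]
  ]
}}

```text
time: 13.1
ee_pos: [0.6023, 0.0843, 0.1516]
tcp_rot: [-178.7, -0.2, 7.5]
wrist_force: [-0.6, 0.7, -1.0]
opening: 0.0449
grasp_force: 0.0
```

>>> {"method": "arm_command", "body": {
  "series": [
    [0, 0, 0, -0.05],
    [0, 0, 0, -0.1],
    [0, 0, 0, -0.15],
    [0, 0, 0, -0.2],
    [0, 0, 0, -0.2]
  ]
}}

```text
time: 13.6
ee_pos: [0.6012, 0.0842, 0.1486]
tcp_rot: [-178.7, -0.2, 19.0]
wrist_force: [-0.2, 0.2, 0.2]
opening: 0.0451
grasp_force: 0.0
```

```bash
python3 - <<'E'
from h import *
o=bot.get_obs(); print(o['q'].round(1),o['ee_pos'],o['tcp_rot'],o['opening'])
c,T=cam('wrist'); cv2.imwrite('pics/wrist6.png',c['color'])
for t,z in dict(plunger_grip=.129,tray_handle=.107,tray_nest=.032,battery_pack=.032).items():
    for r in bot.mark_of('wrist',t)[:2]: print(t,round(r['confidence'],2),np.round(r['location']),onz(c,T,r['location'],z).round(4))
E
```

```text
[  7.3  12.1   8.8  86.9   1.3 168.3] [0.60116509 0.08418403 0.1485891 ] [-1.78679823e+02 -1.72172193e-01  1.90344707e+01] 0.04507814561025487
tray_handle 0.86 [274. 246.] [0.5998 0.0852 0.107 ]
battery_pack 0.82 [383. 238.] [ 0.6018 -0.0038  0.032 ]
```

View pics/wrist6.png

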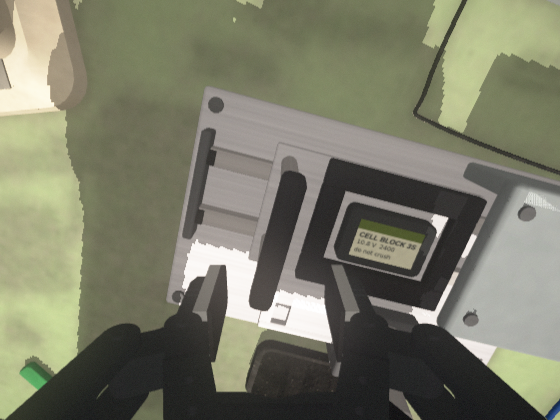

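The pack lies flat in the nest and the handle is at (0.600, 0.085), about 80 mm out. I descend with the bar loosely between the fingers.

>>> {"method": "arm_command", "body": {
  "series": [
    [0, 0, 0.02, 0],
    [0, 0, 0.04, 0],
    [0, 0, 0.055, 0],
    [0, 0, 0.059, 0],
    [0, 0, 0.059, 0]
  ]
}}

```text
time: 14.35
ee_pos: [0.601, 0.0855, 0.0902]
tcp_rot: [-178.7, -0.2, 19.0]
wrist_force: [0.1, -0.0, 0.9]
opening: 0.0452
grasp_force: 0.0
```

>>> {"method": "arm_command", "body": {
  "series": [
    [0, 0, 0, 0],
    [0, 0, 0, 0],
    [0, 0, 0, 0],
    [0.001, -0.004, 0, 0],
    [0.002, -0.008, 0, 0]
  ],
  "hand": 0.028
}}

```text
time: 14.85
ee_pos: [0.6008, 0.0936, 0.0912]
tcp_rot: [-178.8, -0.3, 19.0]
wrist_force: [2.4, -3.2, 0.2]
opening: 0.0278
grasp_force: 1.5
```

>>> {"method": "arm_command", "body": {
  "series": [
    [0.0013, -0.005, 0, 0],
    [0.0025, -0.01, 0, 0],
    [0.0038, -0.015, 0, 0],
    [0.005, -0.02, 0, 0],
    [0.006, -0.024, 0, 0]
  ]
}}

```text
time: 15.35
ee_pos: [0.5984, 0.119, 0.0913]
tcp_rot: [-178.7, -0.2, 19.0]
wrist_force: [2.2, -2.8, -0.1]
opening: 0.0284
grasp_force: 1.5
```

>>> {"method": "arm_command", "body": {
  "series": [
    [0.0007, -0.003, 0, 0],
    [0.0015, -0.006, 0, 0],
    [0.002, -0.008, 0, 0],
    [0.002, -0.008, 0, 0],
    [0.002, -0.008, 0, 0]
  ]
}}

```text
time: 15.85
ee_pos: [0.5984, 0.1201, 0.0912]
tcp_rot: [-179.4, -0.1, 18.7]
wrist_force: [5.5, -36.3, 0.8]
opening: 0.0283
grasp_force: 18.3
```

The force rose to 36 N, so the tray is on the stop. Backing off, opening and going up.

>>> {"method": "arm_command", "body": {
  "series": [
    [-0.001, 0.004, 0, 0],
    [-0.0025, 0.01, 0, 0],
    [-0.0025, 0.01, 0, 0],
    [-0.0025, 0.01, 0, 0],
    [-0.0025, 0.01, 0, 0]
  ],
  "hand": 0.045
}}

```text
time: 16.35
ee_pos: [0.5985, 0.1169, 0.0914]
tcp_rot: [-178.7, -0.2, 19.0]
wrist_force: [1.3, -0.7, 0.8]
opening: 0.0449
grasp_force: 0.0
```

>>> {"method": "arm_command", "body": {
  "series": [
    [0, 0, -0.02, 0],
    [0, 0, -0.06, 0],
    [0, 0, -0.1, 0],
    [0, 0, -0.12, 0],
    [0, 0, -0.12, 0]
  ]
}}

```text
time: 16.85
ee_pos: [0.6001, 0.1143, 0.2151]
tcp_rot: [-178.7, -0.6, 19.0]
wrist_force: [0.3, 0.3, 0.4]
opening: 0.0448
grasp_force: 0.0
```

```bash
python3 - <<'E'
from h import *
o=bot.get_obs(); print(o['q'].round(1),o['ee_pos'],o['tcp_rot'],o['opening'],o['wrist_force'])
c,T=cam('wrist'); cv2.imwrite('pics/wrist7.png',c['color'])
for t,z in dict(plunger_grip=.129,tray_handle=.107,tray_nest=.032,battery_pack=.032).items():
    for r in bot.mark_of('wrist',t)[:1]: print(t,round(r['confidence'],2),np.round(r['location']),onz(c,T,r['location'],z).round(4))
E
```

```text
[ 10.2  12.9  17.1  93.9   1.3 171.1] [0.6000974  0.11426698 0.21513288] [-178.73294106   -0.56531813   19.0225279 ] 0.044816774592547154 [0.31227765 0.2807133  0.43721767]
tray_handle 0.97 [277. 210.] [0.5983 0.1149 0.107 ]
battery_pack 0.95 [364. 211.] [0.6013 0.0266 0.032 ]
```

View pics/wrist7.png

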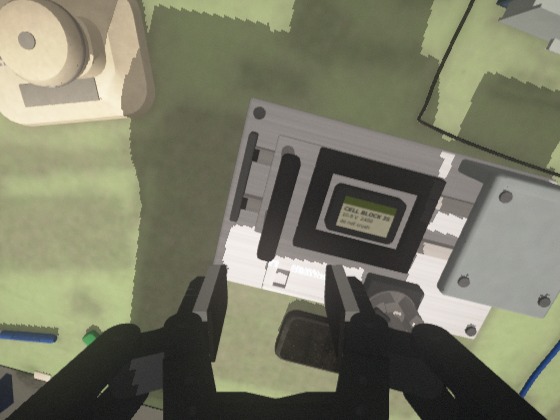

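The tray handle at (277,210) has travelled about 109 mm and stands against the stop. The pack at (364,211) lies flat in the nest, and the robot is clear of everything.

```bash
python3 -c "
from workcell import bot
print(bot.job_done())"
```

```text
the job is handed in; nothing more can be done
None
```

The plunger rests in its notch, the tray is against its end stop with the battery pack flat in the nest, and I handed the job in at about 17 s; no verdict was returned, and the T-handle was hidden from view in the final picture.

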